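# Stack the spacer and washer on the tube mixer's spindle under its sprung catches

## Task

Rebuild the tube mixer's spindle: push the blue spacer sleeve down over the two red sprung catches until it sits on the bearing, then put the brass washer on top and press it straight down until both catches spring out over it and lock the stack. Work gently - about 15 N of push is plenty, and jamming or forcing the parts would damage the spindle - then let go, and leave the tube rack, the clear tub and the steel roller where they are.

Things in the scene. Friction and masses are not known exactly. Their poses are not given: they have to be found in the camera images.
- slot_tip (a point): point near the -y end of the slot in the mixer's deck (14 mm to -y of the deck's middle), 114 mm above the bench, as high as the spindle's top. The vertical steel spindle (20 mm thick, top edge chamfered 1.5 mm wide, 2 mm high) is clamped in the slot with its axis 4 to 24 mm from this point towards the mixer's +y; where is not measured: find it by feel. z up; x, y as the mixer's.
- slot_bearing (a point): 54 mm below slot_tip: the height (60 mm above the bench) of the top of the unloaded bearing. The bearing is a dark steel ring, outer diameter 42 mm, round the spindle, and rides on a spring: it starts to sink at about 1 N, sinks 1 mm per 2 N, hard stop after 4 mm. z up.
- catch_left (a joint): red sprung catch in the spindle at the mixer's +y side: 0 when fully out (tip 13.5 mm from the spindle axis), grows (m, up to 0.0045) as it is pushed in. A ramp 8 mm wide runs from the spindle's surface, about 9 mm below slot_tip, out and down to the tip 20 mm below slot_tip; its flat underside is 22 mm below slot_tip (32 mm above slot_bearing).
- catch_right (a joint): the same catch at the mixer's -y side, same values. A ring pushed down over both catches presses them in against 1 to 3 N of spring each (some 4 to 9 N of downward push in all); they spring out again above it.
- spacer_mid (a point): centre of the loose blue plastic spacer sleeve, half-way up: outer diameter 38 mm, bore 21.6 mm, 24 mm high, standing upright on the bench, about 35 g. z is its axis. Seated on the unloaded bearing its centre is 12 mm above slot_bearing.
- washer_mid (a point): centre of the loose thick brass washer, half-way up: outer diameter 44 mm, bore 21.6 mm, 10 mm high, lying flat on the bench, about 70 g. z is its axis. On the seated spacer it is 2 mm too high for the catches: the stack must be pressed 2 mm down against the bearing's spring; locked, its centre is 27 mm above slot_bearing.
- spacer: the same spacer sleeve, origin at the centre of its underside
- washer: the same washer, origin at the centre of its underside
- mixer: the mixer, fixed to the bench, with its spindle, bearing and catches: white housing 140 mm (x) by 110 mm (y), 40 mm high, blue deck with a dark slot along y; origin on the bench under the deck's middle, z up
- tube_rack: yellow rack of red-capped tubes, 70 x 114 mm, 97 mm high; bystander, origin at the centre of its underside
- tub: clear plastic tub with blue base, 124 x 94 mm, 45 mm high; bystander, origin at the centre of its underside
- stripper: hand roller: steel bar 28 mm thick and 150 mm long, lying along its y on two black feet, 34 mm high; bystander, origin under its centre
Things that resemble listed ones, but are neither listed nor needed, are in the scene too. Of the things that look like the spacer, the middle-sized one is meant.

How it is judged:
By the outcome, as a careful person would: the job done as asked, in the order asked, and still so for the second after the job is handed in, with the robot touching nothing.
It also fails if it takes over 72 s, if anything falls off the work surface, if the arm or the gripper's body presses on something with over 40 N, if the wrist force passes 120 N, or if a joint passes its speed limit or range.

## Robot

A 7-joint arm with a two-finger parallel gripper is mounted at the origin on the work surface. World frame = base frame: x ahead of the robot, y to its left, z up, the work surface at z = 0. Lengths are in m, angles in rad, forces in N, time in s.
With the tool pointing down it reaches from about 0.4 to 0.925 m from the base axis. Payload 4.1 kg.
Tool frame: the origin (TCP) lies on the centre line of the jaws, within the pads' length; the fingertips stand 8 mm ahead of it and the grasp point (between the pads) lies 11 mm behind it; x points along the fingers, y is the direction in which the jaws open and shut, and the axes are right-handed (so a half turn about x gives the same grasp; the last joint's range is limited). The gripper opens to 85 mm and grips with 20 to 120 N. Pads are 22 mm wide; open, the fingers measure 114 mm over their backs; the gripper's body (76 mm by 85 mm) begins 54 mm behind the grasp point. The pads swing forward as they close: fully open they stand 13 mm farther back than shut.
Start: joints at [1.032, 0.398, 0.045, 1.537, -0.019, 1.207, -0.051], TCP at [0.277, -0.588, 0.239] pointing down, gripper open.
Joint ranges: [-2.82, 2.82], [-0.49, 2.23], [-1.37, 1.46], [0, 2.46], [-1.36, 4.5], [0.23, 2], [-2.94, 2.94]. Speed limits (rad/s): [2.57, 2.57, 3.14, 3.14, 3.14, 3.14, 3.14].

## Interface

Orientations are given as a unit quaternion [w, x, y, z].
In Python, from workcell import read_state, read_camera, get_calibration, close_job gives the robot as it stands.
- The arm moves only by the tool arm_command, never from a script. Its argument "motion" is one flat list of numbers, 7 for each row, row after row: the shift along the tool's x, y, z in m, then the turn, a rotation vector about the tool's x, y, z in rad, then the finger opening in m, from 0 to 0.0854. In form: [tx, ty, tz, ax, ay, az, grip, tx, ty, tz, ax, ay, az, grip, ...]. A call has 1 to 8 rows; each row shifts and turns the commanded pose from where the row before left it, along the tool's axes as they then stand; what a row does not reach is not made up. A row lasts 1/12 s, in which the tool goes at most 41.7 mm and 7.16 degrees, less where a joint would pass 70% of its speed; a pose out of reach is approached as far as the arm can. A call with a gripper value outside its range is refused whole. The fingers move at their own pace and stop on an object; the grip force is fixed at half the most. Time passes only in rows, so rows that do not move let the fingers close. It gives the time, the measured TCP pose, the force and the opening at its end, in the units of the state.
- read_state(): the state, without advancing time (a new reading comes with each control period).
- read_camera(name): name is "scene" or "top" or "wrist"; returns the picture (480x640x3 uint8, red, green, blue); there is no depth.
- get_calibration(name): a dict with "fx", "fy", "cx", "cy" (pixels), "position" and "orientation" of the camera in the world. Camera axes: x right, y up, looking along -z (the intrinsics and any distortion apply to the point x, -y, -z); pixel columns grow to the right and rows downward; lengths in m; the calibration is good to about 2 mm. The wrist camera is an equidistant fisheye: a pixel r from the principal point sees the ray r / f radians off the axis. A picture is of the moment at which its call begins: read the wrist's pose just before it. get_calibration takes no time and is no camera call; for the wrist camera it gives the pose at the moment of the call.
- close_job(): hands the job in, once; it reports no verdict.
The state is a dict: "clock": time; "joint_pos": joint angles; "qd": joint speeds; "tau": joint torques, N m; "eef_pos": TCP position; "tcp_rot": TCP orientation; "wrist_force": force on the tool from outside, world axes, zero at the start; "ft_torque": the same for the moment, N m; "grip_width": finger opening in m.
Only numpy, scipy, OpenCV 4.12 (cv2) and the standard library are available. Lean on these libraries where they do the work, as an engineer would, in place of code of your own. Each camera call takes 0.05 s, during which the arm holds its last target. There are 200 camera calls.

## Working session

There is one attempt and no reset: what is moved stays moved. The work goes in short steps, Python scripts to look and compute and a tool call to move; the robot and the scene stay as the last step left them, time stands still between calls to the robot, and variables do not carry over. Pictures are saved under pics/ and viewed, about 8 in all and at most 12, crops included, and the job is handed in when it is done.

Besides the shell and the picture viewer there is one more tool, called after "Emit:" as a command line: name --argument value ..., lists and objects as JSON in quotes. arm_command: Moves the arm, as the interface text tells. Its arguments: {"type":"object","properties":{"motion":{"type":"array","items":{"type":"number"}}},"required":["motion"]}

```bash
mkdir -p pics
python3 - <<'E'
from workcell import *
import cv2
s=read_state();print({k:(v if not hasattr(v,'__len__') else [round(float(a),4) for a in v]) for k,v in s.items()})
for n in("scene","top","wrist"):
    print(n,get_calibration(n)); im=read_camera(n); cv2.imwrite(f'pics/{n}0.png',im[:,:,::-1])
E
ls
```

```text
{'clock': 0.0, 'joint_pos': [1.032, 0.3992, 0.045, 1.5379, -0.0187, 1.2069, -0.0507], 'qd': [0.0007, -0.0002, 0.001, 0.0, -0.0018, -0.0006, 0.0005], 'tau': [-0.0003, -47.5126, 1.3649, -25.4219, 0.0116, 0.0093, -0.0], 'eef_pos': [0.2765, -0.5876, 0.2382], 'tcp_rot': [-0.1536, -0.6899, -0.155, 0.6903], 'wrist_force': [-0.0579, -0.7593, 0.9946], 'ft_torque': [0.0227, 0.0122, 0.0416], 'grip_width': 0.08531270030882075}
scene {'fx': 509.97509681901045, 'fy': 509.97509681901045, 'cx': 318.89627978902604, 'cy': 238.3066261964488, 'position': array([0.83556299, 0.35690609, 0.87892603]), 'orientation': array([0.30467727, 0.08799691, 0.25753817, 0.91274443])}
top {'fx': 482.88739341937224, 'fy': 482.88739341937224, 'cx': 318.39988308578364, 'cy': 235.74724287980902, 'position': array([ 0.39282991, -0.03396701,  1.02410957]), 'orientation': array([ 0.70649235,  0.06171651, -0.06827935, -0.70171045])}
wrist {'fx': 371.64829954431775, 'fy': 371.64829954431775, 'cx': 319.37731472466527, 'cy': 241.13983900524468, 'position': array([ 0.33596898, -0.55820443,  0.3718733 ]), 'orientation': array([ 0.8370465 , -0.11023124,  0.07044483, -0.53126241])}
pics
```

View pics/top0.png

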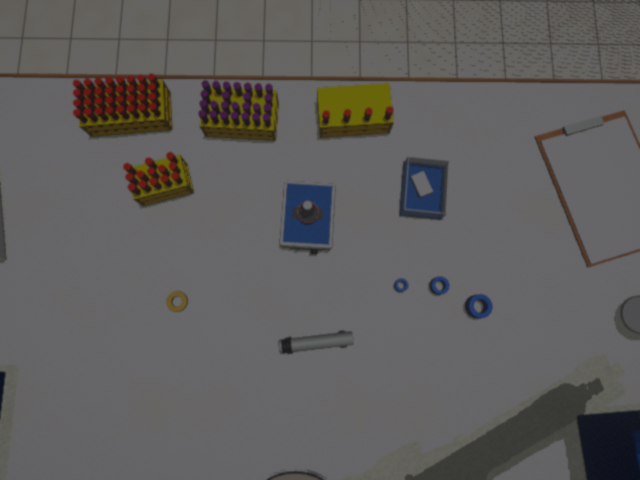

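View pics/scene0.png

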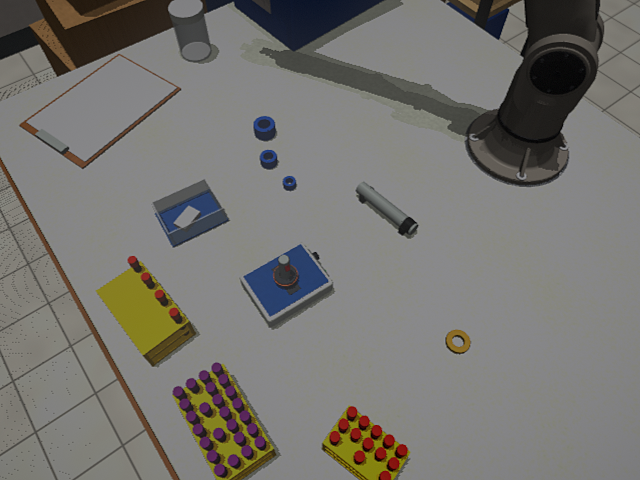

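The blue spacer lookalikes in the top view are small (401,285), middle (440,286) and large (479,306), so I choose the middle one. The brass washer is at (177,301) and the spindle at about (307,206). The rack at (158,180) and the roller at (316,342) stay clear.

```bash
cat > h.py <<'E'
import numpy as np, cv2
from workcell import *
from scipy.spatial.transform import Rotation as R
def rot(q): return R.from_quat([q[1],q[2],q[3],q[0]])
def ray(n,u,v,c=None):
    c=c or get_calibration(n); x=(u-c['cx'])/c['fx']; y=(v-c['cy'])/c['fy']
    if n=='wrist':
        r=np.hypot(x,y); k=np.sin(r)/r if r>1e-9 else 1; d=np.array([x*k,-y*k,-np.cos(r)])
    else: d=np.array([x,-y,-1.])
    return np.array(c['position']), rot(c['orientation']).apply(d)
def plane(n,u,v,z,c=None):
    p,d=ray(n,u,v,c); return p+d*(z-p[2])/d[2]
def proj(n,P,c=None):
    c=c or get_calibration(n); q=rot(c['orientation']).inv().apply(np.array(P)-c['position']); x,y,z=q[0],-q[1],-q[2]
    if n=='wrist':
        r=np.hypot(x,y); t=np.arctan2(r,z); return c['cx']+c['fx']*t*x/r, c['cy']+c['fy']*t*y/r
    return c['cx']+c['fx']*x/z, c['cy']+c['fy']*y/z
def blobs(m,amin=30):
    n,l,s,c=cv2.connectedComponentsWithStats(m.astype(np.uint8)); return [(i,s[i],c[i]) for i in range(1,n) if s[i][4]>=amin],l
E
python3 - <<'E'
from h import *
for n in('top','scene'):
    im=cv2.imread(f'pics/{n}0.png'); hsv=cv2.cvtColor(im,cv2.COLOR_BGR2HSV); H,S,V=cv2.split(hsv)
    for nm,m,z in(('blue',(H>100)&(H<130)&(S>120),.0),('gold',(H>12)&(H<30)&(S>100),0.01),):
        for i,s,c in blobs(m,40)[0]:
            if s[4]<4000: print(n,nm,s,c.round(1),[plane(n,s[0]+(s[2]-1)/2,s[1]+(s[3]-1)/2,zz).round(4).tolist() for zz in(0,.012,.024,.045)])
im=cv2.imread('pics/top0.png')
hsv=cv2.cvtColor(im,cv2.COLOR_BGR2HSV); H,S,V=cv2.split(hsv)
m=((H>100)&(H<130)&(S>100)).astype(np.uint8); m[:, :270]=0;m[:,345:]=0;m[:170]=0;m[260:]=0
c=max(cv2.findContours(m,0,2)[0],key=cv2.contourArea); r=cv2.minAreaRect(c); b=cv2.boxPoints(r); print(r); B=[plane('top',*p,.041) for p in b]; print(np.round(B,4), np.mean(B,0))
s=read_state(); print(rot(s['tcp_rot']).as_matrix().round(3))
a=cv2.resize(im[165:265,265:365],None,fx=5,fy=5,interpolation=2); b=cv2.resize(im[245:345,395:495],None,fx=3,fy=3,interpolation=2)
o=np.zeros((500,800,3),np.uint8);o[:,:500]=a;o[:300,500:]=b;cv2.imwrite('pics/c1.png',o)
E
```

```text
top blue [ 406  165   37   47 1099] [425.3 189.1] [[0.6923, -0.2749, 0.0], [0.6888, -0.2721, 0.012], [0.6853, -0.2693, 0.024], [0.6792, -0.2643, 0.045]]
top blue [ 284  184   47   60 1979] [307.4 214.1] [[0.6326, -0.0179, 0.0], [0.6298, -0.018, 0.012], [0.627, -0.0182, 0.024], [0.6221, -0.0186, 0.045]]
top blue [431 277  18  17 154] [439.5 285. ] [[0.4792, -0.3006, 0.0], [0.4782, -0.2975, 0.012], [0.4772, -0.2944, 0.024], [0.4754, -0.2889, 0.045]]
top blue [395 279  13  12  71] [401.  284.6] [[0.4797, -0.2188, 0.0], [0.4787, -0.2166, 0.012], [0.4777, -0.2144, 0.024], [0.4759, -0.2107, 0.045]]
top blue [469 295  23  23 282] [479.8 305.9] [[0.4356, -0.3844, 0.0], [0.4351, -0.3803, 0.012], [0.4346, -0.3762, 0.024], [0.4337, -0.369, 0.045]]
top blue [  0 373   4  30  68] [  0.9 383.9] [[0.266, 0.5971, 0.0], [0.2674, 0.5897, 0.012], [0.2689, 0.5823, 0.024], [0.2715, 0.5694, 0.045]]
top blue [ 588  428   52   52 1689] [619.7 457.5] [[0.1448, -0.6362, 0.0], [0.1477, -0.6292, 0.012], [0.1506, -0.6221, 0.024], [0.1557, -0.6098, 0.045]]
top gold [  79   77   93   59 2049] [133.1 118.3] [[0.878
[... 4437 characters left out ...]
7, 0.1683, 0.0], [0.8298, 0.1708, 0.012], [0.8298, 0.1734, 0.024], [0.83, 0.1779, 0.045]]
scene gold [322 443  62  37 464] [351.6 464.4] [[0.7159, 0.2925, 0.0], [0.7175, 0.2934, 0.012], [0.7191, 0.2942, 0.024], [0.722, 0.2958, 0.045]]
scene gold [218 453   8  11  54] [221.7 458.2] [[0.8805, 0.1631, 0.0], [0.8798, 0.1658, 0.012], [0.8792, 0.1684, 0.024], [0.8782, 0.173, 0.045]]
((307.2159729003906, 213.5447540283203), (45.16188049316406, 57.45040512084961), 3.5763344764709473)
[[ 0.5647  0.0307  0.041 ]
 [ 0.6877  0.0255  0.041 ]
 [ 0.6824 -0.0697  0.041 ]
 [ 0.5595 -0.0624  0.041 ]] [ 0.6236019  -0.01898493  0.041     ]
[[-0.001  0.426 -0.905]
 [ 0.001 -0.905 -0.426]
 [-1.    -0.001  0.   ]]
```

View pics/c1.png

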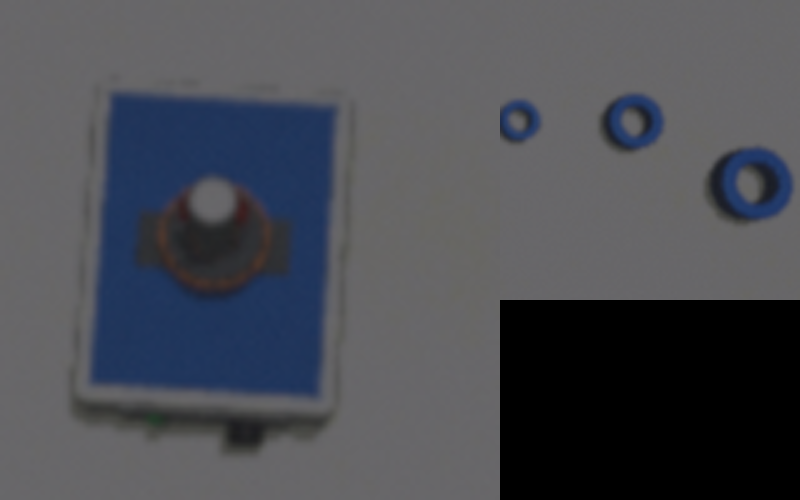

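The middle ring is about 38 mm wide, which confirms the choice, and both views agree on it: spacer ≈ (0.477, -0.298), washer ≈ (0.442, 0.252). The mixer's yaw is about -3°, with the deck at about (0.624, -0.019). Moving above the spacer.

Emit:
arm_command --motion '[0, 0, 0, 0.123, 0, 0, 0.06, 0, 0, 0, 0.123, 0, 0, 0.06, 0, 0, 0, 0.123, 0, 0, 0.06, 0, 0, 0, 0.123, 0, 0, 0.06, 0.004, -0.03, -0.0185, 0, 0, 0, 0.06, 0.004, -0.03, -0.0185, 0, 0, 0, 0.06, 0.004, -0.03, -0.0185, 0, 0, 0, 0.06, 0.004, -0.03, -0.0185, 0, 0, 0, 0.06]'

```text
clock: 0.82
eef_pos: [0.3574, -0.4707, 0.2228]
tcp_rot: [0.019, -0.707, 0.019, 0.707]
wrist_force: [0.3, -0.7, -0.1]
grip_width: 0.0598
```

Emit:
arm_command --motion '[0.004, -0.03, -0.0185, 0, 0, 0, 0.06, 0.004, -0.03, -0.0185, 0, 0, 0, 0.06, 0.004, -0.03, -0.0185, 0, 0, 0, 0.06, 0.004, -0.03, -0.0185, 0, 0, 0, 0.06, 0.004, -0.03, -0.0185, 0, 0, 0, 0.06, 0.004, -0.03, -0.0185, 0, 0, 0, 0.06, 0, 0, 0, 0, 0, 0, 0.06, 0, 0, 0, 0, 0, 0, 0.06]'

```text
clock: 1.48
eef_pos: [0.4785, -0.2953, 0.1988]
tcp_rot: [0.017, -0.707, 0.016, 0.707]
wrist_force: [-0.2, -1.4, 0.3]
grip_width: 0.0597
```

```bash
cat >> h.py <<'E'
def delta(x,y,z):
    s=read_state(); M=rot(s['tcp_rot']); p=np.array(s['eef_pos'])
    Y=M.as_matrix()[:,1]; print('t',round(s['clock'],2),'tcp',p.round(4),'yaw y',np.degrees(np.arctan2(Y[1],Y[0])).round(1),'xdir',M.as_matrix()[:,0].round(3),'F',np.round(s['wrist_force'],1),'grip',round(s['grip_width'],4),'tool delta',M.inv().apply(np.array([x,y,z])-p).round(4))
E
python3 - <<'E'
from h import *
delta(.477,-.298,.03)
c=get_calibration('wrist'); im=read_camera('wrist')[:,:,::-1]; cv2.imwrite('pics/w1.png',im)
H,S,V=cv2.split(cv2.cvtColor(np.ascontiguousarray(im),cv2.COLOR_BGR2HSV))
for i,s,k in blobs((H>100)&(H<130)&(S>120),150)[0]:
    u,v=s[0]+(s[2]-1)/2,s[1]+(s[3]-1)/2; print(s,k.round(1),plane('wrist',u,v,.024,c).round(4),plane('wrist',u,v,.012,c).round(4))
print(proj('wrist',[.477,-.298,.024],c), plane('top',307.4,205,.114))
E
```

```text
t 1.48 tcp [ 0.4785 -0.2953  0.1988] yaw y -92.7 xdir [-0.001  0.001 -1.   ] F [-0.2 -1.4  0.3] grip 0.0597 tool delta [0.1688 0.0029 0.0013]
[ 234    0   95   38 3268] [281.2  19. ] [ 0.654  -0.2699  0.024 ] [ 0.6583 -0.2689  0.012 ]
[   2   27   67  136 5827] [37.  97.7] [ 0.6288 -0.0115  0.024 ] [ 6.321e-01 -3.000e-04  1.200e-02]
[229  52 102   5 211] [281.5  53.8] [ 0.6219 -0.2675  0.024 ] [ 0.6249 -0.2664  0.012 ]
[ 302  198   42   44 1003] [322.  220.2] [ 0.4802 -0.2963  0.024 ] [ 0.4777 -0.2963  0.012 ]
[219 208  31  30 535] [233.4 222.5] [ 0.4814 -0.22    0.024 ] [ 0.479 -0.217  0.012]
[ 384  235   55   57 1962] [411.  262.8] [ 0.4374 -0.3735  0.024 ] [ 0.4332 -0.3765  0.012 ]
[ 586  370   54   45 1338] [618.3 392.2] [ 0.2241 -0.6922  0.024 ] [ 0.2116 -0.7076  0.012 ]
[623 453  17  27 220] [634.  470.5] [-0.007  -0.8623  0.024 ] [-0.0284 -0.8843  0.012 ]
(np.float64(324.6257262671141), np.float64(223.07427406016575)) [ 0.62283677 -0.02025319  0.114     ]
```

View pics/w1.png

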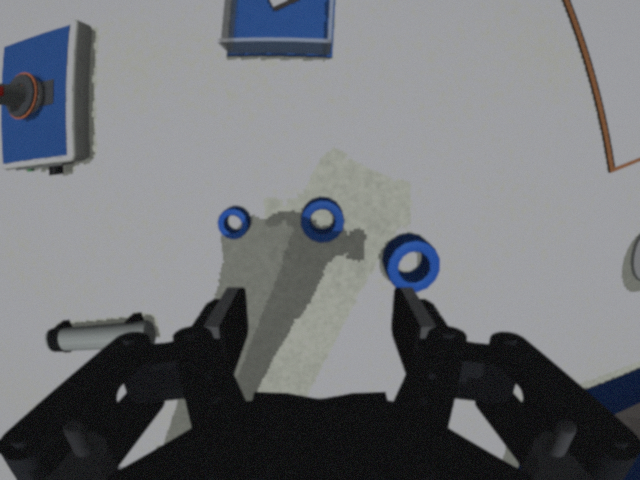

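Emit:
arm_command --motion '[0.03, 0.001, 0, 0, 0, 0, 0.06, 0.03, 0, 0, 0, 0, 0, 0.06, 0.03, 0, 0, 0, 0, 0, 0.06, 0.03, 0, 0, 0, 0, 0, 0.06, 0.03, 0, 0, 0, 0, 0, 0.06, 0.025, 0, 0, 0, 0, 0, 0.06, 0.011, 0, 0, 0, 0, 0, 0.06, 0, 0, 0, 0, 0, 0, 0.06]'

```text
clock: 2.2
eef_pos: [0.4742, -0.2997, 0.0108]
tcp_rot: [0.02, -0.705, 0.019, 0.709]
wrist_force: [-0.6, 0.5, -0.3]
grip_width: 0.0596
```

Emit:
arm_command --motion '[0, 0, 0, 0, 0, 0, 0.045, 0, 0, 0, 0, 0, 0, 0.03, 0, 0, 0, 0, 0, 0, 0.03, 0, 0, 0, 0, 0, 0, 0.03, 0, 0, 0, 0, 0, 0, 0.03, 0, 0, 0, 0, 0, 0, 0.03]'

```text
clock: 2.7
eef_pos: [0.4785, -0.3004, 0.0153]
tcp_rot: [-0.018, 0.708, -0.019, -0.706]
wrist_force: [-1.0, -0.7, 7.3]
grip_width: 0.0349
```

Emit:
arm_command --motion '[-0.03, 0, 0, 0, 0, 0, 0.03, -0.04, 0, 0, 0, 0, 0, 0.03, -0.04, 0, 0, 0, 0, 0, 0.03, -0.04, 0, 0, 0, 0, 0, 0.03, -0.02, 0, 0, 0, 0, 0, 0.03, 0, 0, 0, 0, 0, 0, 0.03]'

```text
clock: 3.2
eef_pos: [0.4805, -0.301, 0.1899]
tcp_rot: [-0.016, 0.711, -0.02, -0.703]
wrist_force: [-0.1, -0.4, 0.1]
grip_width: 0.0351
```

Run:
```python
from h import *
delta(.623,-.020,.2)
c=get_calibration('wrist'); im=read_camera('wrist')[:,:,::-1]; cv2.imwrite('pics/w2.png',im)
s=read_state();M=rot(s['tcp_rot']).as_matrix();p=np.array(s['eef_pos'])
for d in(-.011,0,.008): print(d,proj('wrist',p+M[:,0]*d,c))
```

```text
t 3.2 tcp [ 0.4805 -0.301   0.1899] yaw y -93.0 xdir [ 0.011 -0.006 -1.   ] F [-0.1 -0.4  0.1] grip 0.0351 tool delta [-0.0102 -0.2881 -0.1278]
-0.011 (np.float64(321.62586024078826), np.float64(326.22105346843495))
0 (np.float64(321.394998220151), np.float64(313.66809187883086))
0.008 (np.float64(321.24479019483505), np.float64(305.5158019883202))
```

View pics/w2.png

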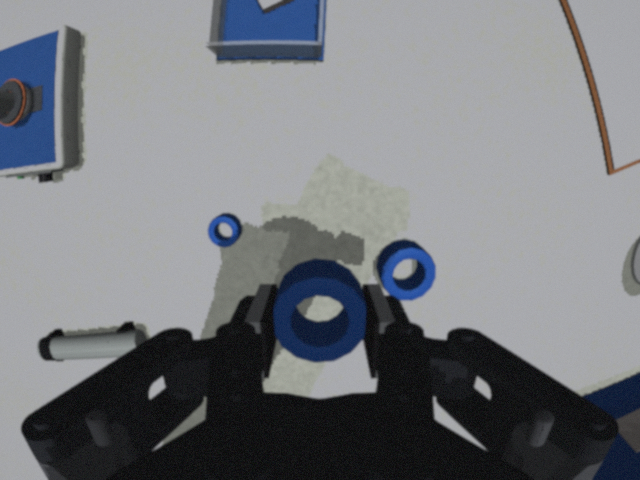

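Run:
```python
from h import *
from scipy.spatial import ConvexHull
delta(.623,-.020,.2)
c=get_calibration('wrist'); im=read_camera('wrist'); delta(.623,-.020,.2)
im=np.ascontiguousarray(im[:,:,::-1]); cv2.imwrite('pics/w3.png',im)
H,S,V=cv2.split(cv2.cvtColor(im,cv2.COLOR_BGR2HSV)); m=((H>100)&(H<130)&(S>110)).astype(np.uint8)
cs,h=cv2.findContours(m,cv2.RETR_CCOMP,cv2.CHAIN_APPROX_NONE)
for k,hh in zip(cs,h[0]):
    a=cv2.contourArea(k); x,y,w,hg=cv2.boundingRect(k)
    if a>600 and 250<x+w/2<400 and y>230: print(a,(x,y,x+w-1,y+hg-1),'hole' if hh[3]>=0 else '')
s=read_state();Rm=rot(s['tcp_rot']).as_matrix();p=np.array(s['eef_pos'])
t=np.linspace(0,2*np.pi,90)
for d in(-.016,-.012,-.008,0.008,.012,.016):
  for rr in(.019,.0108):
    q=np.array([proj('wrist',p+Rm@np.array([d,rr*np.cos(a),rr*np.sin(a)]),c) for a in t]); print(d,rr,q.min(0).round(1),q.max(0).round(1))
```

```text
t 3.25 tcp [ 0.4789 -0.3001  0.1868] yaw y -93.0 xdir [ 0.006 -0.003 -1.   ] F [ 0.8  0.1 -1.7] grip 0.0352 tool delta [-0.0132 -0.2872 -0.1294]
t 3.3 tcp [ 0.4774 -0.2993  0.1844] yaw y -93.0 xdir [ 0.002 -0.001 -1.   ] F [-0.9  0.3 -0.9] grip 0.0349 tool delta [-0.0156 -0.2864 -0.1309]
7468.0 (271, 260, 367, 360) 
1060.0 (295, 293, 344, 323) hole
-0.016 0.019 [270.3 285.1] [373.7 375. ]
-0.016 0.0108 [292.5 306.5] [351.5 357.6]
-0.012 0.019 [271.5 281. ] [372.2 369.3]
-0.012 0.0108 [293.2 301.9] [350.6 352.1]
-0.008 0.019 [272.7 277.1] [370.8 363.8]
-0.008 0.0108 [293.8 297.5] [349.8 346.9]
0.008 0.019 [276.9 263.5] [366.  344.2]
0.008 0.0108 [296.1 282.2] [346.8 328.1]
0.012 0.019 [277.8 260.5] [364.9 339.7]
0.012 0.0108 [296.6 278.8] [346.2 323.9]
0.016 0.019 [278.8 257.7] [363.8 335.5]
0.016 0.0108 [297.1 275.6] [345.6 319.9]
```

Emit:
arm_command --motion '[-0.0016, -0.0287, -0.013, 0, 0, 0, 0.03, -0.0016, -0.0287, -0.013, 0, 0, 0, 0.03, -0.0016, -0.0287, -0.013, 0, 0, 0, 0.03, -0.0016, -0.0287, -0.013, 0, 0, 0, 0.03, -0.0016, -0.0287, -0.013, 0, 0, 0, 0.03, -0.0016, -0.0287, -0.013, 0, 0, 0, 0.03, -0.0016, -0.0287, -0.013, 0, 0, 0, 0.03, 0, 0, 0, 0, 0, 0, 0.03]'

```text
clock: 3.97
eef_pos: [0.5803, -0.094, 0.1927]
tcp_rot: [0.017, -0.707, 0.012, 0.707]
wrist_force: [-0.0, 1.4, -0.7]
grip_width: 0.0347
```

Emit:
arm_command --motion '[0, 0, -0.02, 0, 0, 0, 0.03, 0, 0, -0.01, 0, 0, 0, 0.03, 0, 0, 0, 0, 0, 0, 0.03, 0, 0, 0, 0, 0, 0, 0.03, 0, 0, 0, 0, 0, 0, 0.03, 0, 0, 0, 0, 0, 0, 0.03]'

```text
clock: 4.47
eef_pos: [0.6074, -0.1054, 0.1941]
tcp_rot: [0.019, -0.706, 0.019, 0.707]
wrist_force: [-0.2, -0.1, -0.3]
grip_width: 0.035
```

Run:
```python
from h import *
delta(.623,-.020,.2)
c=get_calibration('wrist'); im=read_camera('wrist')[:,:,::-1]; cv2.imwrite('pics/w4.png',im)
delta(.623,-.020,.2)
u,v=map(int,proj('wrist',[.623,-.02,.1],c)); print(u,v)
x0=max(0,u-120);y0=max(0,v-100);a=im[y0:y0+200,x0:x0+240]; print(x0,y0)
b=cv2.imread('pics/scene0.png')[220:340,220:340]
o=np.zeros((600,800,3),np.uint8); A=cv2.resize(a,None,fx=3,fy=3,interpolation=2)[:600,:480]; B=cv2.resize(b,None,fx=2.6,fy=2.6,interpolation=2)
o[:A.shape[0],:A.shape[1]]=A;o[:B.shape[0],488:488+B.shape[1]]=B;cv2.imwrite('pics/c4.png',o)
```

```text
t 4.47 tcp [ 0.6074 -0.1054  0.1941] yaw y -93.0 xdir [-0.001 -0.    -1.   ] F [-0.2 -0.1 -0.3] grip 0.035 tool delta [-0.0059 -0.0861 -0.011 ]
t 4.52 tcp [ 0.6076 -0.1053  0.1943] yaw y -93.0 xdir [-0.001 -0.    -1.   ] F [-0.8  0.7 -0.8] grip 0.0348 tool delta [-0.0057 -0.086  -0.0109]
190 231
70 131
```

View pics/c4.png

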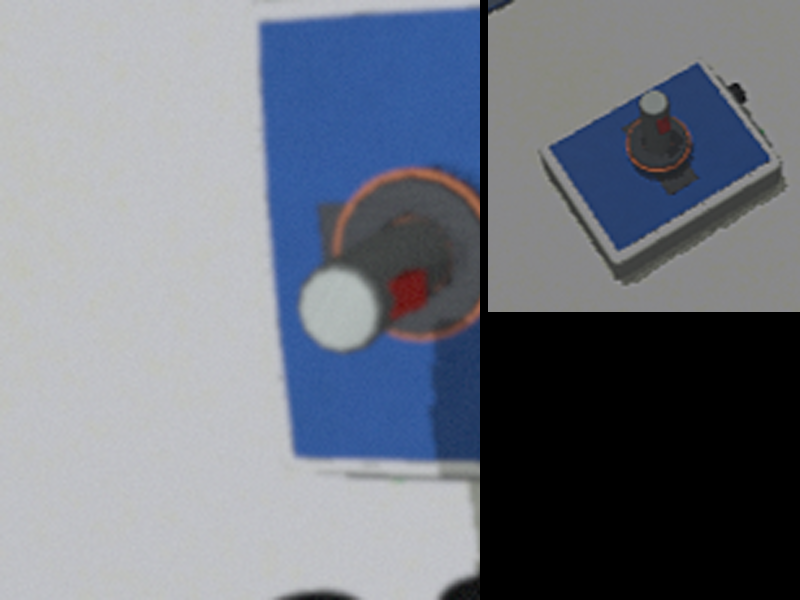

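The wrist picture shows the bright top face of the spindle at crop (340,307), which is pixel (183.3,233.3). In the scene view it is at (283.8,259.6).

Run:
```python
from h import *
print(plane('wrist',183.3,233.3,.114).round(4),plane('scene',283.8,259.6,.114).round(4),plane('top',307.4,205,.114).round(4))
# red catch tip / bearing ring center from wrist (orange rim ~ (410+..)) check
print(plane('wrist',70+416/3,131+255/3,.06).round(4))
im=cv2.imread('pics/w4.png')
m=((im.min(2)>140)).astype(np.uint8)
g=im[205:262,155:212]; e=cv2.cvtColor(g,cv2.COLOR_BGR2GRAY)
cir=cv2.HoughCircles(cv2.resize(e,None,fx=4,fy=4,interpolation=2),cv2.HOUGH_GRADIENT,1,400,param1=80,param2=15,minRadius=40,maxRadius=70); print(cir)
if cir is not None: x,y,r=cir[0][0]; print(plane('wrist',155+(x-1.5)/4,205+(y-1.5)/4,.114).round(4))
x,y=183.3,233.3
```

```text
[ 0.6253 -0.0202  0.114 ] [ 0.6244 -0.019   0.114 ] [ 0.6228 -0.0203  0.114 ]
[ 0.6254 -0.021   0.06  ]
[[[111.5 115.5  53.8]]]
[ 0.6252 -0.0197  0.114 ]
```

```bash
cat > held.py <<'E'
from h import *
from scipy.optimize import least_squares
c=get_calibration('wrist');s=read_state(); im=np.ascontiguousarray(read_camera('wrist')[:,:,::-1]); cv2.imwrite('pics/held.png',im)
H,S,V=cv2.split(cv2.cvtColor(im,cv2.COLOR_BGR2HSV)); m=((H>100)&(H<130)&(S>90)).astype(np.uint8)
cs,h=cv2.findContours(m,cv2.RETR_CCOMP,cv2.CHAIN_APPROX_NONE); o={}
for k,hh in zip(cs,h[0]):
    a=cv2.contourArea(k); x,y,w,hg=cv2.boundingRect(k)
    if a>600 and 280<x+w/2<360 and y>230: print(a,(x,y,x+w-1,y+hg-1)); o[hh[3]>=0]=(x,y,x+w-1,y+hg-1)
Rm=rot(s['tcp_rot']).as_matrix();p=np.array(s['eef_pos']); t=np.linspace(0,2*np.pi,120)
def ext(d,r,tz,pitch):
    P=np.c_[0*t,r*np.cos(t),r*np.sin(t)]; P[:,0]+=d; 
    P=P@R.from_euler('y',pitch).as_matrix().T+[0,0,tz]
    q=np.array([proj('wrist',p+Rm@a,c) for a in P]); return q[:,1].min(),q[:,1].max()
def res(a):
    mid,tz,pt=a; u,l=mid-.012,mid+.012
    return [ext(l,.019,tz,pt)[0]-o[False][1],ext(u,.019,tz,pt)[1]-o[False][3],ext(u,.0108,tz,pt)[0]-o[True][1],ext(l,.0108,tz,pt)[1]-o[True][3]]
for x0 in([0,0,0],):
    r=least_squares(res,x0,x_scale=[.01,.003,.1]); print('mid d, tz, pitch deg',r.x[:2].round(4),np.degrees(r.x[2]).round(1),np.round(r.fun,1))
E
python3 held.py
```

```text
7547.0 (271, 260, 367, 360)
1032.0 (295, 294, 344, 323)
mid d, tz, pitch deg [0.0129 0.0029] -6.1 [ 0.7  0.6 -0.5 -0.9]
```

View pics/held.png

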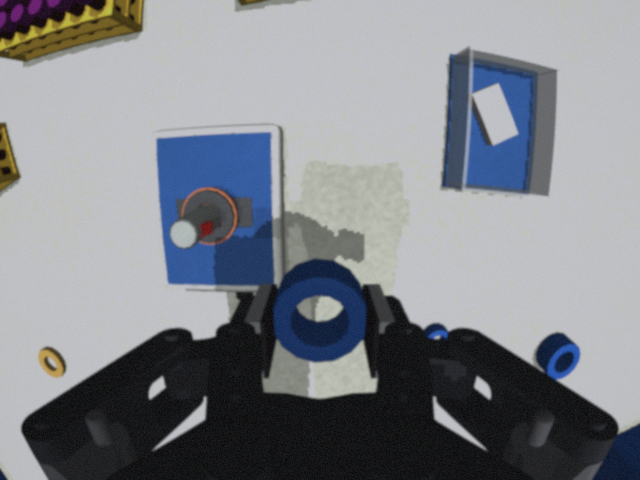

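Emit:
arm_command --motion '[0, -0.0288, -0.0041, 0, 0, 0, 0.03, 0, -0.0288, -0.0041, 0, 0, 0, 0.03, 0, -0.0287, -0.0042, 0, 0, 0, 0.03, 0.016, 0, 0, 0, 0, 0, 0.03, 0.015, 0, 0, 0, 0, 0, 0.03, 0.015, 0, 0, 0, 0, 0, 0.03, 0, 0, 0, 0, 0, 0, 0.03, 0, 0, 0, 0, 0, 0, 0.03]'

```text
clock: 5.23
eef_pos: [0.6245, -0.0196, 0.1481]
tcp_rot: [0.018, -0.706, 0.019, 0.707]
wrist_force: [0.7, 0.1, 0.9]
grip_width: 0.0347
```

Emit:
arm_command --motion '[0, 0, 0, 0, 0, 0, 0.03, 0, 0, 0, 0, 0, 0, 0.03, 0, 0, 0, 0, 0, 0, 0.03, 0, 0, 0, 0, 0, 0, 0.03]'

```text
clock: 5.57
eef_pos: [0.6258, -0.0194, 0.1494]
tcp_rot: [-0.018, 0.707, -0.019, -0.706]
wrist_force: [0.1, 0.2, -0.1]
grip_width: 0.0353
```

Run:
```python
from h import *
delta(.6245,-.0198,.1285)
a=read_camera('scene')[:,:,::-1]; b=read_camera('top')[:,:,::-1]
for n,i in(('scene',a),('top',b)): cv2.imwrite(f'pics/{n}1.png',i)
o=np.hstack([cv2.resize(np.ascontiguousarray(i),(400,400),interpolation=2) for i in(a[190:310,225:345],b[155:255,260:360])]); cv2.imwrite('pics/c5.png',o)
delta(.6245,-.0198,.1285)
```

```text
t 5.57 tcp [ 0.6258 -0.0194  0.1494] yaw y -93.0 xdir [ 0.002 -0.    -1.   ] F [ 0.1  0.2 -0.1] grip 0.0353 tool delta [0.0209 0.0004 0.0013]
t 5.67 tcp [ 0.6256 -0.0194  0.149 ] yaw y -93.0 xdir [ 0.001 -0.    -1.   ] F [ 0.5 -0.4 -0.9] grip 0.0352 tool delta [0.0205 0.0004 0.0011]
```

View pics/c5.png

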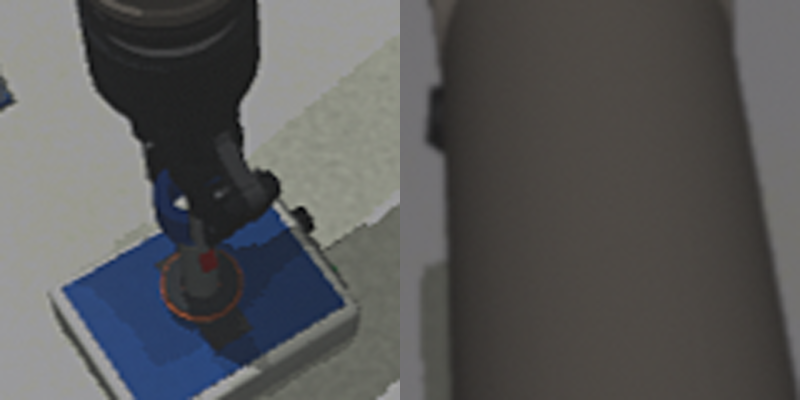

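Run:
```python
from h import *
f=lambda P:((np.array(proj('scene',P))-[225,190])*400/120).round(1)
s=read_state();p=np.array(s['eef_pos']);print(p)
t=np.linspace(0,2*np.pi,60)
for z in(.1345,.1585):
  for r in(.0108,.019):
    q=np.array([f([p[0]+r*np.cos(a),p[1]+r*np.sin(a),z]) for a in t]); print(z,r,'c',f([p[0],p[1],z]),q.min(0),q.max(0))
im=cv2.imread('pics/scene1.png');H,S,V=cv2.split(cv2.cvtColor(im,cv2.COLOR_BGR2HSV)); m=((H>100)&(H<130)&(S>90)&(V>20))
for i,s,k in blobs(m[:,:],20)[0]:
    if 225<k[0]<345 and 190<k[1]<310: print(s,((s[:2]-[225,190])*3.33).round(),((s[:2]+s[2:4]-1-[225,190])*3.33).round())
a=im[225:285,255:335]; g=cv2.convertScaleAbs(cv2.resize(a,(800,600),interpolation=cv2.INTER_CUBIC),alpha=1.8,beta=10); cv2.imwrite('pics/c6.png',g)
```

```text
[ 0.62556241 -0.01941386  0.14902992]
0.1345 0.0108 c [191.4 212.7] [169.9 194.3] [212.8 231.4]
0.1345 0.019 c [191.4 212.7] [153.7 180.4] [229.  245.8]
0.1585 0.0108 c [188.6 188.5] [166.6 169.7] [210.5 207.4]
0.1585 0.019 c [188.6 188.5] [150.  155.7] [227.2 222. ]
[ 244  241   84   75 2398] [ 63. 170.] [340. 416.]
```

View pics/c6.png

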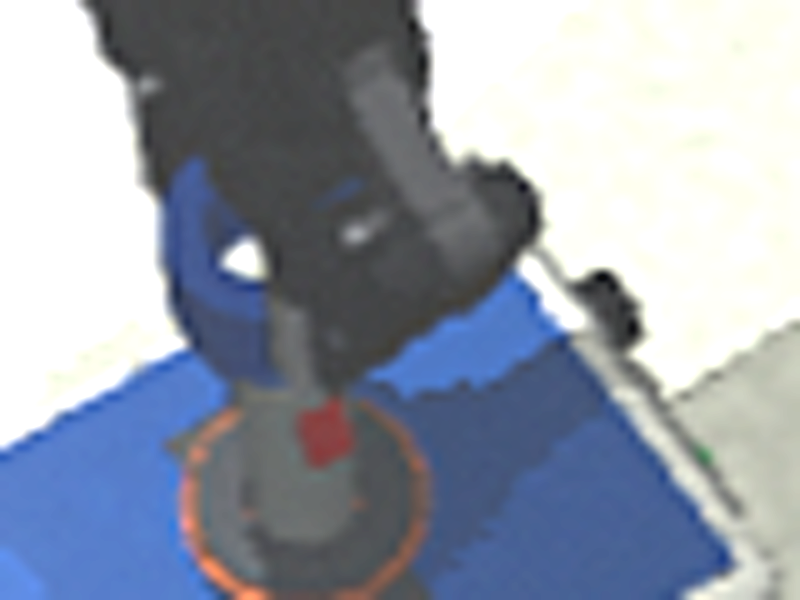

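Emit:
arm_command --motion '[0.005, 0, 0.0005, 0, 0, 0, 0.03, 0.005, 0, 0, 0, 0, 0, 0.03, 0.004, 0, 0, 0, 0, 0, 0.03, 0.002, 0, 0, 0, 0, 0, 0.03, 0.002, 0, 0, 0, 0, 0, 0.03, 0.001, 0, 0, 0, 0, 0, 0.03, 0, 0, 0, 0, 0, 0, 0.03, 0, 0, 0, 0, 0, 0, 0.03]'

```text
clock: 6.33
eef_pos: [0.6249, -0.0193, 0.1295]
tcp_rot: [-0.018, 0.707, -0.018, -0.707]
wrist_force: [0.4, 0.7, -0.5]
grip_width: 0.0347
```

Emit:
arm_command --motion '[0.001, 0, 0, 0, 0, 0, 0.03, 0.001, 0, 0, 0, 0, 0, 0.03, 0, 0, 0, 0, 0, 0, 0.03, 0, 0, 0, 0, 0, 0, 0.03]'

```text
clock: 6.67
eef_pos: [0.6248, -0.0194, 0.1275]
tcp_rot: [-0.018, 0.707, -0.019, -0.707]
wrist_force: [-0.5, 0.5, -0.0]
grip_width: 0.035
```

Emit:
arm_command --motion '[0.001, 0, 0, 0, 0, 0, 0.03, 0.001, 0, 0, 0, 0, 0, 0.03, 0.001, 0, 0, 0, 0, 0, 0.03, 0, 0, 0, 0, 0, 0, 0.03]'

```text
clock: 7.0
eef_pos: [0.6247, -0.0197, 0.1242]
tcp_rot: [0.018, -0.707, 0.019, 0.707]
wrist_force: [-0.2, -1.0, -0.1]
grip_width: 0.0349
```

Emit:
arm_command --motion '[0.001, 0, 0, 0, 0, 0, 0.03, 0.001, 0, 0, 0, 0, 0, 0.03, 0.001, 0, 0, 0, 0, 0, 0.03, 0, 0, 0, 0, 0, 0, 0.03]'

```text
clock: 7.33
eef_pos: [0.6247, -0.0197, 0.1213]
tcp_rot: [0.018, -0.707, 0.019, 0.707]
wrist_force: [-0.4, -1.3, -1.3]
grip_width: 0.0352
```

Emit:
arm_command --motion '[0.002, 0, 0, 0, 0, 0, 0.03, 0.002, 0, 0, 0, 0, 0, 0.03, 0, 0, 0, 0, 0, 0, 0.03, 0, 0, 0, 0, 0, 0, 0.03]'

```text
clock: 7.67
eef_pos: [0.6248, -0.0198, 0.1172]
tcp_rot: [-0.018, 0.707, -0.019, -0.707]
wrist_force: [0.3, -3.2, -0.4]
grip_width: 0.0347
```

Emit:
arm_command --motion '[0.002, 0, 0, 0, 0, 0, 0.03, 0.002, 0, 0, 0, 0, 0, 0.03, 0, 0, 0, 0, 0, 0, 0.03, 0, 0, 0, 0, 0, 0, 0.03]'

```text
clock: 8.0
eef_pos: [0.625, -0.0198, 0.1135]
tcp_rot: [-0.018, 0.707, -0.019, -0.707]
wrist_force: [0.6, -3.0, 0.7]
grip_width: 0.0346
```

Emit:
arm_command --motion '[0, 0.0005, 0, 0, 0, 0, 0.03, 0.001, 0, 0, 0, 0, 0, 0.03, 0.001, 0, 0, 0, 0, 0, 0.03, 0, 0, 0, 0, 0, 0, 0.03]'

```text
clock: 8.33
eef_pos: [0.625, -0.0198, 0.1118]
tcp_rot: [-0.018, 0.707, -0.018, -0.707]
wrist_force: [0.2, -2.9, 4.1]
grip_width: 0.035
```

Emit:
arm_command --motion '[0.001, 0, 0, 0, 0, 0, 0.03, 0.001, 0, 0, 0, 0, 0, 0.03, 0, 0, 0, 0, 0, 0, 0.03, 0, 0, 0, 0, 0, 0, 0.03]'

```text
clock: 8.67
eef_pos: [0.625, -0.0198, 0.1096]
tcp_rot: [-0.018, 0.707, -0.018, -0.707]
wrist_force: [-0.3, -2.7, 3.8]
grip_width: 0.0349
```

Emit:
arm_command --motion '[0, 0.0008, 0, 0, 0, 0, 0.03, 0, 0, 0, 0, 0, 0, 0.03, 0.001, 0, 0, 0, 0, 0, 0.03, 0, 0, 0, 0, 0, 0, 0.03]'

```text
clock: 9.0
eef_pos: [0.6247, -0.02, 0.108]
tcp_rot: [-0.018, 0.707, -0.018, -0.707]
wrist_force: [2.5, -0.0, 2.3]
grip_width: 0.035
```

Emit:
arm_command --motion '[0.001, 0, 0, 0, 0, 0, 0.03, 0.001, 0, 0, 0, 0, 0, 0.03, 0.001, 0, 0, 0, 0, 0, 0.03, 0, 0, 0, 0, 0, 0, 0.03]'

```text
clock: 9.33
eef_pos: [0.6242, -0.0203, 0.1049]
tcp_rot: [0.018, -0.706, 0.018, 0.707]
wrist_force: [0.7, -0.7, 1.6]
grip_width: 0.0351
```

Emit:
arm_command --motion '[0.003, 0, 0, 0, 0, 0, 0.03, 0.003, 0, 0, 0, 0, 0, 0.03, 0.003, 0, 0, 0, 0, 0, 0.03, 0, 0, 0, 0, 0, 0, 0.03]'

```text
clock: 9.67
eef_pos: [0.6243, -0.0205, 0.0956]
tcp_rot: [0.018, -0.707, 0.018, 0.707]
wrist_force: [1.1, 0.3, -1.5]
grip_width: 0.0346
```

Emit:
arm_command --motion '[0.003, 0, 0, 0, 0, 0, 0.03, 0.003, 0, 0, 0, 0, 0, 0.03, 0.003, 0, 0, 0, 0, 0, 0.03, 0, 0, 0, 0, 0, 0, 0.03]'

```text
clock: 10.0
eef_pos: [0.6245, -0.0206, 0.0867]
tcp_rot: [0.018, -0.707, 0.018, 0.707]
wrist_force: [0.9, -0.0, -1.5]
grip_width: 0.0348
```

Emit:
arm_command --motion '[0.002, 0, 0, 0, 0, 0, 0.03, 0.002, 0, 0, 0, 0, 0, 0.03, 0.001, 0, 0, 0, 0, 0, 0.03, 0, 0, 0, 0, 0, 0, 0.03]'

```text
clock: 10.33
eef_pos: [0.624, -0.0206, 0.0817]
tcp_rot: [0.018, -0.706, 0.018, 0.707]
wrist_force: [-0.6, 0.4, -0.4]
grip_width: 0.0351
```

Emit:
arm_command --motion '[0.002, 0, 0, 0, 0, 0, 0.03, 0.002, 0, 0, 0, 0, 0, 0.03, 0.001, 0, 0, 0, 0, 0, 0.03, 0, 0, 0, 0, 0, 0, 0.03]'

```text
clock: 10.67
eef_pos: [0.6244, -0.0206, 0.077]
tcp_rot: [0.018, -0.707, 0.018, 0.707]
wrist_force: [0.5, -0.5, 0.0]
grip_width: 0.0349
```

Emit:
arm_command --motion '[0.001, 0, 0, 0, 0, 0, 0.03, 0.001, 0, 0, 0, 0, 0, 0.03, 0, 0, 0, 0, 0, 0, 0.03, 0, 0, 0, 0, 0, 0, 0.03]'

```text
clock: 11.0
eef_pos: [0.6248, -0.0206, 0.0755]
tcp_rot: [-0.018, 0.707, -0.018, -0.707]
wrist_force: [0.2, -0.4, -0.0]
grip_width: 0.0347
```

Emit:
arm_command --motion '[0.001, 0, 0, 0, 0, 0, 0.03, 0.001, 0, 0, 0, 0, 0, 0.03, 0, 0, 0, 0, 0, 0, 0.03, 0, 0, 0, 0, 0, 0, 0.03]'

```text
clock: 11.33
eef_pos: [0.6249, -0.0206, 0.0739]
tcp_rot: [-0.018, 0.707, -0.019, -0.707]
wrist_force: [-1.3, 0.6, 2.8]
grip_width: 0.0348
```

Emit:
arm_command --motion '[0.0005, 0, 0, 0, 0, 0, 0.03, 0.0005, 0, 0, 0, 0, 0, 0.03, 0, 0, 0, 0, 0, 0, 0.03, 0, 0, 0, 0, 0, 0, 0.03]'

```text
clock: 11.67
eef_pos: [0.6249, -0.0207, 0.0729]
tcp_rot: [-0.018, 0.707, -0.019, -0.707]
wrist_force: [-0.7, -0.0, 4.9]
grip_width: 0.0345
```

Emit:
arm_command --motion '[-0.0015, 0, 0, 0, 0, 0, 0.03, 0, 0, 0, 0, 0, 0, 0.04, 0, 0, 0, 0, 0, 0, 0.055, 0, 0, 0, 0, 0, 0, 0.055, 0, 0, 0, 0, 0, 0, 0.055, 0, 0, 0, 0, 0, 0, 0.055]'

```text
clock: 12.17
eef_pos: [0.6245, -0.0206, 0.0736]
tcp_rot: [0.018, -0.707, 0.018, 0.707]
wrist_force: [0.5, -0.1, 0.7]
grip_width: 0.0548
```

Emit:
arm_command --motion '[-0.01, 0, 0, 0, 0, 0, 0.06, -0.02, 0, 0, 0, 0, 0, 0.06, -0.04, 0, 0, 0, 0, 0, 0.06, -0.04, 0, 0, 0, 0, 0, 0.06, -0.02, 0, 0, 0, 0, 0, 0.06, 0, 0, 0, 0, 0, 0, 0.06, 0, 0, 0, 0, 0, 0, 0.06]'

```text
clock: 12.75
eef_pos: [0.6257, -0.0206, 0.2064]
tcp_rot: [-0.018, 0.708, -0.018, -0.705]
wrist_force: [-0.3, -0.3, -0.6]
grip_width: 0.0599
```

Run:
```python
from h import *
delta(.442,.252,.2)
c=get_calibration('wrist'); im=np.ascontiguousarray(read_camera('wrist')[:,:,::-1]); cv2.imwrite('pics/w7.png',im)
print(proj('wrist',[.6247,-.0205,.114],c),proj('wrist',[.6247,-.0205,.084],c))
H,S,V=cv2.split(cv2.cvtColor(im,cv2.COLOR_BGR2HSV))
for i,s,k in blobs((H>12)&(H<30)&(S>100),60)[0]: print(s,plane('wrist',*(s[:2]+(s[2:4]-1)/2),.006,c).round(4))
cv2.imwrite('pics/c7.png',im[140:460])
```

```text
t 12.75 tcp [ 0.6257 -0.0206  0.2064] yaw y -93.0 xdir [ 0.004 -0.    -1.   ] F [-0.3 -0.3 -0.6] grip 0.0599 tool delta [ 0.0056 -0.2626  0.1977]
(np.float64(321.84041785861086), np.float64(250.85892006588668)) (np.float64(321.5401118045431), np.float64(239.05988408668009))
[   0    0   37   84 2387] [0.8593 0.3174 0.006 ]
[  55    0  176   59 5424] [0.8241 0.1422 0.006 ]
[ 334    0  182   20 2827] [ 0.8195 -0.1269  0.006 ]
[   0  125   81   99 4053] [0.6957 0.2868 0.006 ]
```

View pics/c7.png

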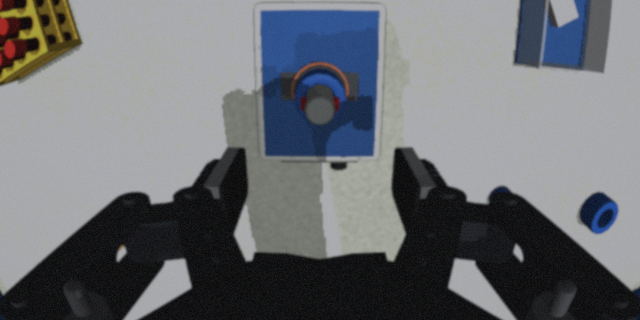

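The spacer is seated: the blue ring lies inside the orange bearing ring, with both red catches out above it at crop (305,103) and (335,103). Now the washer.

Emit:
arm_command --motion '[0, -0.0292, 0.022, 0, 0, 0, 0.065, 0, -0.0292, 0.022, 0, 0, 0, 0.065, 0, -0.0292, 0.022, 0, 0, 0, 0.065, 0, -0.0292, 0.022, 0, 0, 0, 0.065, 0, -0.0292, 0.022, 0, 0, 0, 0.065, 0, -0.0292, 0.022, 0, 0, 0, 0.065, 0, -0.0292, 0.022, 0, 0, 0, 0.065, 0, -0.0292, 0.022, 0, 0, 0, 0.065]'

```text
clock: 13.47
eef_pos: [0.4588, 0.2224, 0.2023]
tcp_rot: [0.018, -0.706, 0.019, 0.708]
wrist_force: [0.8, 0.2, 0.5]
grip_width: 0.065
```

Emit:
arm_command --motion '[0, -0.029, 0.0217, 0, 0, 0, 0.065, 0, 0, 0, 0, 0, 0, 0.065, 0, 0, 0, 0, 0, 0, 0.065, 0, 0, 0, 0, 0, 0, 0.065, 0, 0, 0, 0, 0, 0, 0.065]'

```text
clock: 13.88
eef_pos: [0.4414, 0.2502, 0.2031]
tcp_rot: [0.019, -0.706, 0.02, 0.707]
wrist_force: [-0.5, 1.2, -0.0]
grip_width: 0.0648
```

Run:
```python
from h import *
delta(.442,.252,.02)
c=get_calibration('wrist'); im=np.ascontiguousarray(read_camera('wrist')[:,:,::-1]); cv2.imwrite('pics/w8.png',im)
H,S,V=cv2.split(cv2.cvtColor(im,cv2.COLOR_BGR2HSV))
for i,s,k in blobs((H>12)&(H<30)&(S>100),60)[0]: print(s,plane('wrist',*(s[:2]+(s[2:4]-1)/2),.006,c).round(4))
```

```text
t 13.88 tcp [0.4414 0.2502 0.2031] yaw y -93.1 xdir [-0.001 -0.002 -1.   ] F [-0.5  1.2 -0. ] grip 0.0648 tool delta [ 0.1831 -0.0021 -0.0008]
[208   0  21   7  78] [0.6486 0.333  0.006 ]
[ 295  192   46   46 1202] [0.4431 0.253  0.006 ]
```

Emit:
arm_command --motion '[0.04, -0.0023, -0.001, 0, 0, 0, 0.055, 0.04, 0, 0, 0, 0, 0, 0.052, 0.04, 0, 0, 0, 0, 0, 0.052, 0.04, 0, 0, 0, 0, 0, 0.052, 0.02, 0, 0, 0, 0, 0, 0.052, 0.005, 0, 0, 0, 0, 0, 0.052, 0, 0, 0, 0, 0, 0, 0.052, 0, 0, 0, 0, 0, 0, 0.052]'

```text
clock: 14.6
eef_pos: [0.4434, 0.2541, 0.0198]
tcp_rot: [-0.019, 0.707, -0.019, -0.706]
wrist_force: [0.6, -0.3, 1.2]
grip_width: 0.0521
```

Emit:
arm_command --motion '[0.001, 0, 0, 0, 0, 0, 0.052, 0.001, 0, 0, 0, 0, 0, 0.052, 0.001, 0, 0, 0, 0, 0, 0.052, 0, 0, 0, 0, 0, 0, 0.052, 0, 0, 0, 0, 0, 0, 0.052]'

```text
clock: 15.02
eef_pos: [0.4424, 0.2543, 0.0165]
tcp_rot: [-0.019, 0.707, -0.018, -0.707]
wrist_force: [-0.4, -0.2, 0.0]
grip_width: 0.0518
```

Emit:
arm_command --motion '[0.001, 0.0013, 0, 0, 0, 0, 0.052, 0.001, 0, 0, 0, 0, 0, 0.052, 0.001, 0, 0, 0, 0, 0, 0.052, 0, 0, 0, 0, 0, 0, 0.052, 0, 0, 0, 0, 0, 0, 0.052]'

```text
clock: 15.43
eef_pos: [0.442, 0.2528, 0.0128]
tcp_rot: [0.018, -0.707, 0.019, 0.707]
wrist_force: [-0.4, -0.0, -0.2]
grip_width: 0.052
```

Emit:
arm_command --motion '[0.001, 0, 0, 0, 0, 0, 0.052, 0.001, 0, 0, 0, 0, 0, 0.052, 0.001, 0, 0, 0, 0, 0, 0.052, 0, 0, 0, 0, 0, 0, 0.052, 0, 0, 0, 0, 0, 0, 0.052]'

```text
clock: 15.85
eef_pos: [0.442, 0.2528, 0.0098]
tcp_rot: [0.018, -0.707, 0.019, 0.707]
wrist_force: [-0.2, 0.2, 0.0]
grip_width: 0.0517
```

Emit:
arm_command --motion '[0.001, 0, 0, 0, 0, 0, 0.048, 0.001, 0, 0, 0, 0, 0, 0.048, 0.0005, 0, 0, 0, 0, 0, 0.048, 0, 0, 0, 0, 0, 0, 0.048, 0, 0, 0, 0, 0, 0, 0.048]'

```text
clock: 16.27
eef_pos: [0.442, 0.2528, 0.0074]
tcp_rot: [0.018, -0.707, 0.018, 0.707]
wrist_force: [0.1, 0.2, -1.0]
grip_width: 0.048
```

Emit:
arm_command --motion '[0, 0, 0, 0, 0, 0, 0.042, 0, 0, 0, 0, 0, 0, 0.036, 0, 0, 0, 0, 0, 0, 0.036, 0, 0, 0, 0, 0, 0, 0.036, 0, 0, 0, 0, 0, 0, 0.036, 0, 0, 0, 0, 0, 0, 0.036]'

```text
clock: 16.77
eef_pos: [0.442, 0.2528, 0.0082]
tcp_rot: [-0.018, 0.707, -0.019, -0.707]
wrist_force: [-1.3, -1.4, 6.4]
grip_width: 0.0408
```

Emit:
arm_command --motion '[-0.01, 0, 0, 0, 0, 0, 0.036, -0.03, 0, 0, 0, 0, 0, 0.036, -0.04, 0, 0, 0, 0, 0, 0.036, -0.04, 0, 0, 0, 0, 0, 0.036, -0.04, 0, 0, 0, 0, 0, 0.036, -0.025, 0, 0, 0, 0, 0, 0.036, -0.005, 0, 0, 0, 0, 0, 0.036, 0, 0, 0, 0, 0, 0, 0.036]'

```text
clock: 17.43
eef_pos: [0.4431, 0.2536, 0.1999]
tcp_rot: [-0.019, 0.708, -0.018, -0.705]
wrist_force: [0.0, 0.1, -1.4]
grip_width: 0.0409
```

Emit:
arm_command --motion '[0, 0, 0, 0, 0, 0, 0.036, 0, 0, 0, 0, 0, 0, 0.036, 0, 0, 0, 0, 0, 0, 0.036]'

```text
clock: 17.68
eef_pos: [0.4408, 0.252, 0.1954]
tcp_rot: [0.018, -0.706, 0.019, 0.708]
wrist_force: [0.2, -0.9, -1.2]
grip_width: 0.041
```

Run:
```python
from h import *
delta(.6247,-.0205,.19)
c=get_calibration('wrist'); s=read_state();im=np.ascontiguousarray(read_camera('wrist')[:,:,::-1]); cv2.imwrite('pics/w9.png',im)
H,S,V=cv2.split(cv2.cvtColor(im,cv2.COLOR_BGR2HSV)); m=((H>10)&(H<32)&(S>90)).astype(np.uint8)
cs,h=cv2.findContours(m,cv2.RETR_CCOMP,cv2.CHAIN_APPROX_NONE)
for k,hh in zip(cs,h[0]):
    a=cv2.contourArea(k); x,y,w,hg=cv2.boundingRect(k)
    if a>400: print(a,(x,y,x+w-1,y+hg-1),hh[3]>=0)
Rm=rot(s['tcp_rot']).as_matrix();p=np.array(s['eef_pos']); t=np.linspace(0,2*np.pi,90)
for d in(-.002,.008):
  for r in(.022,.0108):
    q=np.array([proj('wrist',p+Rm@np.array([d,r*np.cos(a),r*np.sin(a)]),c) for a in t]); print(d,r,q.min(0).round(1),q.max(0).round(1))
cv2.imwrite('pics/c9.png',cv2.resize(im[220:400,220:420],None,fx=3,fy=3,interpolation=2))
```

```text
t 17.68 tcp [0.4408 0.252  0.1954] yaw y -93.0 xdir [-0.004 -0.002 -1.   ] F [ 0.2 -0.9 -1.2] grip 0.041 tool delta [ 0.0054  0.2626 -0.1978]
8230.5 (266, 257, 373, 356) False
1824.0 (292, 285, 347, 329) True
-0.002 0.022 [267.9 262.5] [379.3 361.9]
-0.002 0.0108 [296.2 290.2] [351.1 339.1]
0.008 0.022 [270.9 254.6] [375.7 349.6]
0.008 0.0108 [297.6 280.8] [349.2 327.5]
```

View pics/c9.png

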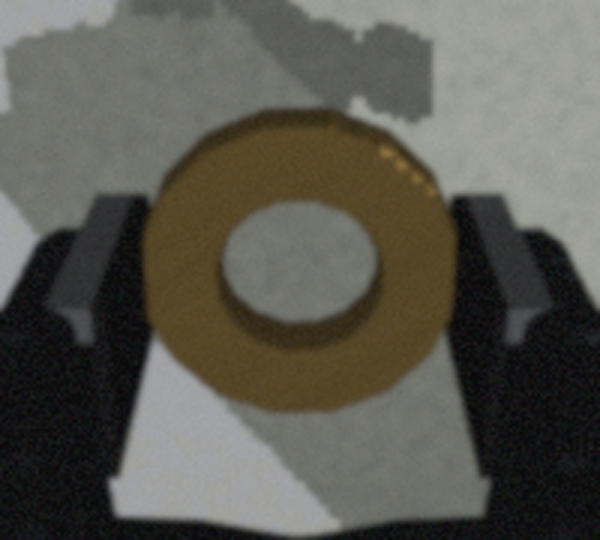

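Emit:
arm_command --motion '[0, 0.0292, -0.022, 0, 0, 0, 0.036, 0, 0.0292, -0.022, 0, 0, 0, 0.036, 0, 0.0292, -0.022, 0, 0, 0, 0.036, 0, 0.0292, -0.022, 0, 0, 0, 0.036, 0, 0.0292, -0.022, 0, 0, 0, 0.036, 0, 0.0292, -0.022, 0, 0, 0, 0.036, 0, 0.0292, -0.022, 0, 0, 0, 0.036, 0, 0.0292, -0.022, 0, 0, 0, 0.036]'

```text
clock: 18.4
eef_pos: [0.6058, 0.0088, 0.1961]
tcp_rot: [0.018, -0.706, 0.018, 0.708]
wrist_force: [0.1, 0.1, -0.5]
grip_width: 0.0407
```

Emit:
arm_command --motion '[0, 0.029, -0.0218, 0, 0, 0, 0.036, 0.02, 0, 0, 0, 0, 0, 0.036, 0.02, 0, 0, 0, 0, 0, 0.036, 0.015, 0, 0, 0, 0, 0, 0.036, 0, 0, 0, 0, 0, 0, 0.036, 0, 0, 0, 0, 0, 0, 0.036, 0, 0, 0, 0, 0, 0, 0.036, 0, 0, 0, 0, 0, 0, 0.036]'

```text
clock: 19.07
eef_pos: [0.6268, -0.0194, 0.1437]
tcp_rot: [-0.018, 0.708, -0.018, -0.706]
wrist_force: [0.6, 0.3, -1.0]
grip_width: 0.0409
```

Run:
```python
from h import *
delta(.6247,-.0205,.1222)
```

```text
t 19.07 tcp [ 0.6268 -0.0194  0.1437] yaw y -93.0 xdir [ 0.002 -0.    -1.   ] F [ 0.6  0.3 -1. ] grip 0.0409 tool delta [0.0215 0.0012 0.0021]
```

Emit:
arm_command --motion '[0.004, 0.001, 0.0018, 0, 0, 0, 0.036, 0.004, 0, 0, 0, 0, 0, 0.036, 0.004, 0, 0, 0, 0, 0, 0.036, 0.002, 0, 0, 0, 0, 0, 0.036, 0, 0, 0, 0, 0, 0, 0.036, 0, 0, 0, 0, 0, 0, 0.036, 0, 0, 0, 0, 0, 0, 0.036]'

```text
clock: 19.65
eef_pos: [0.6241, -0.0206, 0.1286]
tcp_rot: [-0.018, 0.707, -0.018, -0.707]
wrist_force: [0.9, 0.9, -1.0]
grip_width: 0.0411
```

Emit:
arm_command --motion '[0.001, 0, 0, 0, 0, 0, 0.036, 0.001, 0, 0, 0, 0, 0, 0.036, 0.001, 0, 0, 0, 0, 0, 0.036, 0.001, 0, 0, 0, 0, 0, 0.036, 0, 0, 0, 0, 0, 0, 0.036, 0, 0, 0, 0, 0, 0, 0.036]'

```text
clock: 20.15
eef_pos: [0.624, -0.0206, 0.1244]
tcp_rot: [0.018, -0.707, 0.018, 0.707]
wrist_force: [-0.0, 0.3, -0.3]
grip_width: 0.0407
```

Emit:
arm_command --motion '[0.001, 0, -0.0005, 0, 0, 0, 0.036, 0.001, 0, 0, 0, 0, 0, 0.036, 0.001, 0, 0, 0, 0, 0, 0.036, 0, 0, 0, 0, 0, 0, 0.036]'

```text
clock: 20.48
eef_pos: [0.6243, -0.0207, 0.1212]
tcp_rot: [0.018, -0.707, 0.018, 0.707]
wrist_force: [0.0, -0.8, -0.3]
grip_width: 0.0406
```

Emit:
arm_command --motion '[0.001, 0, 0, 0, 0, 0, 0.036, 0.001, 0, 0, 0, 0, 0, 0.036, 0.001, 0, 0, 0, 0, 0, 0.036, 0, 0, 0, 0, 0, 0, 0.036]'

```text
clock: 20.82
eef_pos: [0.6244, -0.0206, 0.1182]
tcp_rot: [0.018, -0.707, 0.018, 0.707]
wrist_force: [0.1, 0.5, -1.2]
grip_width: 0.0411
```

Emit:
arm_command --motion '[0.001, 0, 0, 0, 0, 0, 0.036, 0.001, 0, 0, 0, 0, 0, 0.036, 0.001, 0, 0, 0, 0, 0, 0.036, 0, 0, 0, 0, 0, 0, 0.036]'

```text
clock: 21.15
eef_pos: [0.6244, -0.0206, 0.1152]
tcp_rot: [0.018, -0.707, 0.018, 0.707]
wrist_force: [-0.3, 0.4, -0.6]
grip_width: 0.041
```

Emit:
arm_command --motion '[0.001, 0, 0, 0, 0, 0, 0.036, 0.001, 0, 0, 0, 0, 0, 0.036, 0.001, 0, 0, 0, 0, 0, 0.036, 0, 0, 0, 0, 0, 0, 0.036]'

```text
clock: 21.48
eef_pos: [0.6244, -0.0206, 0.1122]
tcp_rot: [0.018, -0.707, 0.018, 0.707]
wrist_force: [-0.5, -0.8, -1.2]
grip_width: 0.041
```

Emit:
arm_command --motion '[0.001, 0, 0, 0, 0, 0, 0.036, 0.001, 0, 0, 0, 0, 0, 0.036, 0.001, 0, 0, 0, 0, 0, 0.036, 0, 0, 0, 0, 0, 0, 0.036]'

```text
clock: 21.82
eef_pos: [0.6246, -0.0206, 0.1096]
tcp_rot: [-0.018, 0.707, -0.018, -0.707]
wrist_force: [-0.1, -0.4, -0.2]
grip_width: 0.041
```

Emit:
arm_command --motion '[0.001, 0, 0, 0, 0, 0, 0.036, 0.001, 0, 0, 0, 0, 0, 0.036, 0.001, 0, 0, 0, 0, 0, 0.036, 0, 0, 0, 0, 0, 0, 0.036]'

```text
clock: 22.15
eef_pos: [0.6246, -0.0206, 0.1065]
tcp_rot: [-0.018, 0.707, -0.018, -0.707]
wrist_force: [-0.3, -0.2, 1.2]
grip_width: 0.041
```

Emit:
arm_command --motion '[0.001, 0, 0, 0, 0, 0, 0.036, 0.001, 0, 0, 0, 0, 0, 0.036, 0.001, 0, 0, 0, 0, 0, 0.036, 0, 0, 0, 0, 0, 0, 0.036]'

```text
clock: 22.48
eef_pos: [0.6247, -0.0206, 0.1034]
tcp_rot: [-0.018, 0.707, -0.018, -0.707]
wrist_force: [-0.6, -0.8, 3.5]
grip_width: 0.0408
```

Emit:
arm_command --motion '[0.001, 0, 0, 0, 0, 0, 0.036, 0.001, 0, 0, 0, 0, 0, 0.036, 0.001, 0, 0, 0, 0, 0, 0.036, 0, 0, 0, 0, 0, 0, 0.036]'

```text
clock: 22.82
eef_pos: [0.6246, -0.0206, 0.1001]
tcp_rot: [-0.018, 0.707, -0.018, -0.707]
wrist_force: [1.0, 0.5, 0.1]
grip_width: 0.0413
```

Emit:
arm_command --motion '[0.001, 0, 0, 0, 0, 0, 0.036, 0.001, 0, 0, 0, 0, 0, 0.036, 0.001, 0, 0, 0, 0, 0, 0.036, 0, 0, 0, 0, 0, 0, 0.036]'

```text
clock: 23.15
eef_pos: [0.6243, -0.0206, 0.097]
tcp_rot: [0.018, -0.707, 0.018, 0.707]
wrist_force: [-0.1, 0.7, 0.2]
grip_width: 0.041
```

Emit:
arm_command --motion '[0.001, 0, 0, 0, 0, 0, 0.036, 0.001, 0, 0, 0, 0, 0, 0.036, 0.001, 0, 0, 0, 0, 0, 0.036, 0, 0, 0, 0, 0, 0, 0.036]'

```text
clock: 23.48
eef_pos: [0.6243, -0.0207, 0.0941]
tcp_rot: [0.018, -0.707, 0.018, 0.707]
wrist_force: [-1.1, 0.7, 0.8]
grip_width: 0.0412
```

Emit:
arm_command --motion '[0.001, 0, 0, 0, 0, 0, 0.036, 0.001, 0, 0, 0, 0, 0, 0.036, 0, 0, 0, 0, 0, 0, 0.036, 0, 0, 0, 0, 0, 0, 0.036]'

```text
clock: 23.82
eef_pos: [0.6244, -0.0206, 0.0922]
tcp_rot: [0.018, -0.707, 0.018, 0.707]
wrist_force: [-0.1, -0.0, 0.6]
grip_width: 0.0411
```

Emit:
arm_command --motion '[0.0005, 0, 0, 0, 0, 0, 0.036, 0.0005, 0, 0, 0, 0, 0, 0.036, 0, 0, 0, 0, 0, 0, 0.036, 0, 0, 0, 0, 0, 0, 0.036]'

```text
clock: 24.15
eef_pos: [0.6245, -0.0206, 0.0916]
tcp_rot: [-0.018, 0.707, -0.018, -0.707]
wrist_force: [-1.5, -0.2, 2.1]
grip_width: 0.041
```

Emit:
arm_command --motion '[0.0005, 0, 0, 0, 0, 0, 0.036, 0.0005, 0, 0, 0, 0, 0, 0.036, 0, 0, 0, 0, 0, 0, 0.036, 0, 0, 0, 0, 0, 0, 0.036]'

```text
clock: 24.48
eef_pos: [0.6246, -0.0206, 0.0903]
tcp_rot: [-0.018, 0.707, -0.018, -0.707]
wrist_force: [-0.2, 0.2, 1.4]
grip_width: 0.0407
```

Emit:
arm_command --motion '[0.0005, 0, 0, 0, 0, 0, 0.036, 0.0005, 0, 0, 0, 0, 0, 0.036, 0, 0, 0, 0, 0, 0, 0.036, 0, 0, 0, 0, 0, 0, 0.036]'

```text
clock: 24.82
eef_pos: [0.6246, -0.0206, 0.0898]
tcp_rot: [-0.018, 0.707, -0.018, -0.707]
wrist_force: [-2.1, -0.2, 5.2]
grip_width: 0.041
```

Emit:
arm_command --motion '[0.0005, 0, 0, 0, 0, 0, 0.036, 0.0005, 0, 0, 0, 0, 0, 0.036, 0, 0, 0, 0, 0, 0, 0.036, 0, 0, 0, 0, 0, 0, 0.036]'

```text
clock: 25.15
eef_pos: [0.6246, -0.0206, 0.0889]
tcp_rot: [-0.018, 0.707, -0.018, -0.707]
wrist_force: [-2.5, 0.9, 5.5]
grip_width: 0.0409
```

Emit:
arm_command --motion '[0.0005, 0, 0, 0, 0, 0, 0.036, 0.0003, 0, 0, 0, 0, 0, 0.036, 0, 0, 0, 0, 0, 0, 0.036, 0, 0, 0, 0, 0, 0, 0.036]'

```text
clock: 25.48
eef_pos: [0.6246, -0.0207, 0.0883]
tcp_rot: [-0.018, 0.707, -0.019, -0.707]
wrist_force: [-2.9, 0.4, 6.4]
grip_width: 0.0408
```

Emit:
arm_command --motion '[-0.001, 0, 0, 0, 0, 0, 0.036, -0.001, 0, 0, 0, 0, 0, 0.036, 0, 0, 0, 0, 0, 0, 0.036, 0, 0, 0, 0, 0, 0, 0.036]'

```text
clock: 25.82
eef_pos: [0.6246, -0.0207, 0.0897]
tcp_rot: [-0.018, 0.707, -0.018, -0.707]
wrist_force: [-1.2, 0.2, 4.7]
grip_width: 0.041
```

Emit:
arm_command --motion '[-0.001, 0, 0, 0, 0, 0, 0.036, 0, 0, 0, 0, 0, 0, 0.036, 0, 0, 0, 0, 0, 0, 0.036, 0, 0, 0, 0, 0, 0, 0.036]'

```text
clock: 26.15
eef_pos: [0.6245, -0.0207, 0.0903]
tcp_rot: [0.018, -0.707, 0.018, 0.707]
wrist_force: [0.3, 1.2, 0.4]
grip_width: 0.0413
```

Emit:
arm_command --motion '[-0.001, 0, 0, 0, 0, 0, 0.036, 0, 0, 0, 0, 0, 0, 0.036, 0, 0, 0, 0, 0, 0, 0.036, 0, 0, 0, 0, 0, 0, 0.036]'

```text
clock: 26.48
eef_pos: [0.6244, -0.0206, 0.0906]
tcp_rot: [0.018, -0.707, 0.018, 0.707]
wrist_force: [3.6, 0.0, -10.2]
grip_width: 0.0408
```

A 10 N pull doesn't lift the washer, so it is locked. Unloading, letting go and retreating.

Emit:
arm_command --motion '[0.0013, 0, 0, 0, 0, 0, 0.036, 0, 0, 0, 0, 0, 0, 0.045, 0, 0, 0, 0, 0, 0, 0.06, 0, 0, 0, 0, 0, 0, 0.06, 0, 0, 0, 0, 0, 0, 0.06, 0, 0, 0, 0, 0, 0, 0.06]'

```text
clock: 26.98
eef_pos: [0.6247, -0.0206, 0.091]
tcp_rot: [-0.018, 0.707, -0.018, -0.707]
wrist_force: [-1.3, 0.1, -1.0]
grip_width: 0.0602
```

Emit:
arm_command --motion '[-0.01, 0, 0, 0, 0, 0, 0.065, -0.03, 0, 0, 0, 0, 0, 0.065, -0.04, 0, 0, 0, 0, 0, 0.065, -0.04, 0, 0, 0, 0, 0, 0.065, -0.02, 0, 0.02, 0, 0, 0, 0.065, 0, 0.02, 0.02, 0, 0, 0, 0.065, 0, 0.02, 0, 0, 0, 0, 0.065, 0, 0.01, 0, 0, 0, 0, 0.065]'

```text
clock: 27.65
eef_pos: [0.5813, -0.0713, 0.2323]
tcp_rot: [-0.019, 0.708, -0.02, -0.706]
wrist_force: [1.1, -0.6, 0.8]
grip_width: 0.0651
```

Emit:
arm_command --motion '[0, 0, 0, 0, 0, 0, 0.065, 0, 0, 0, 0, 0, 0, 0.065, 0, 0, 0, 0, 0, 0, 0.065, 0, 0, 0, 0, 0, 0, 0.065]'

```text
clock: 27.98
eef_pos: [0.5823, -0.0667, 0.23]
tcp_rot: [0.018, -0.707, 0.017, 0.707]
wrist_force: [-0.9, 1.4, 0.7]
grip_width: 0.0649
```

Run:
```python
from h import *
delta(.6245,-.0206,.2)
c=get_calibration('wrist'); w=np.ascontiguousarray(read_camera('wrist')[:,:,::-1]); s=np.ascontiguousarray(read_camera('scene')[:,:,::-1])
cv2.imwrite('pics/wf.png',w);cv2.imwrite('pics/sf.png',s)
u,v=map(int,proj('wrist',[.6245,-.0206,.1],c)); print(u,v)
a=w[max(0,v-75):,max(0,u-75):][:150,:150]; a=cv2.resize(a,(400,400),interpolation=2); b=cv2.resize(s[220:330,225:335],(400,400),interpolation=2)
top=np.hstack([a,cv2.convertScaleAbs(b,alpha=1.6)]); cv2.imwrite('pics/cf.png',top)
# bystanders: compare scene before/after
d=cv2.absdiff(s,cv2.imread('pics/scene0.png')).max(2)>60
for i,st,k in blobs(cv2.morphologyEx(d.astype(np.uint8),cv2.MORPH_OPEN,np.ones((3,3))),60)[0]: print(st,k.round())
```

```text
t 27.98 tcp [ 0.5823 -0.0667  0.23  ] yaw y -92.9 xdir [-0.001  0.001 -1.   ] F [-0.9  1.4  0.7] grip 0.0649 tool delta [ 0.03   -0.0481 -0.0398]
254 180
[524   0  13  23 222] [530.   9.]
[599   0   8  16  93] [602.   7.]
[ 220    3   94  205 7340] [274. 104.]
[506  33  21  51 440] [515.  58.]
[596  40  19  39 404] [604.  56.]
[ 303   55  183   80 3270] [391.  91.]
[272 258  24  18 199] [284. 268.]
[445 330  25  24 386] [457. 341.]
```

View pics/cf.png

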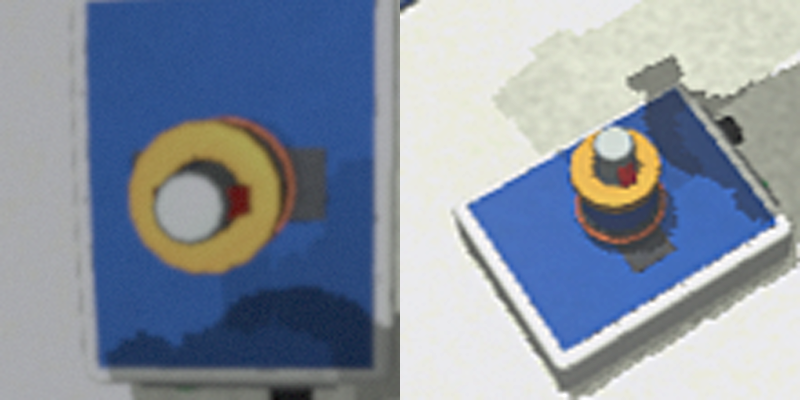

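In the wrist view the red catch at (240,202) lies over the brass washer on the -y side. In the scene view the other catch is over it at (627,175) on the +y side. The washer sits level on the spacer, so I'm handing in.

```bash
python3 -c "
from workcell import *
close_job()"
```

```text
the job is handed in; nothing more can be done
```

The spindle is rebuilt and handed in at about 28 s. I pushed the middle-sized blue spacer over the catches onto the bearing, then pressed the brass washer down until both catches locked over it. The highest downward force I read was about 6.5 N while pressing the washer, and 7.3 N while gripping the spacer on the bench.

**Last checks:**
- **Lock:** a 10 N upward pull did not lift the washer. The last two pictures show one red catch each, on opposite sides, both over the washer.
- **Release:** the gripper is open and well clear of the stack.
- **Bystanders:** comparing scene pictures from before and after shows changes only at the arm and its shadow, the spindle and the washer's old spot. The rack, tub and roller have not moved. The spacer's old spot did not show as a separate change because it is hidden in the arm's shadow.

**Disagreements:**
- **Camera offset:** the wrist camera's view of the held parts was 1–2 mm off from the model, the same for spacer and washer. I relied on feel and the fit on the spindle instead.
- **Side force:** about 3 N of sideways force built up as the spacer reached the catches, and shifting about 1.3 mm in y cleared it.

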